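# Shut and bolt the glass-offcut chest

### The arm

A 6-joint arm with a two-finger parallel gripper is mounted at the origin on the work surface. World frame = base frame: x ahead of the robot, y to its left, z up, the work surface at z = 0. Lengths are in m, angles in rad, forces in N, time in s.
With the tool pointing down it reaches from about 0.325 to 0.775 m from the base axis. Payload 5.5 kg.
Tool frame: the origin (TCP) lies between the finger pads; the fingertips stand 22 mm ahead of it and the grasp point (between the pads) lies 3 mm ahead of it (bot.tip_reach is the z of the fingertips in the tool frame, in m); z points along the fingers, y is the line along which they close (so a half turn about z gives the same grasp; the last joint's range is limited). The gripper opens to 88 mm and grips with 3 to 60 N. Pads are 20 mm wide; open, the fingers measure 115 mm over their backs; the gripper's body (75 mm by 178 mm) begins 61 mm behind the grasp point.
Start: joints at [-1.179, 0.091, 1.231, -0, 1.82, -0.057], TCP at [0.26, -0.541, 0.245] pointing down, gripper open.
Joint ranges: [-2.87, 2.87], [-0.86, 2.18], [0.17, 2.46], [-1.51, 4.65], [0.06, 2.69], [-2.65, 2.65]. Speed limits (rad/s): [2.57, 2.57, 3.01, 3.14, 3.14, 3.14].

### API

Orientations are given as a 3x3 rotation matrix whose columns are the frame's x, y, z axes.
In Python, from plant import bot gives the robot as it stands.
- The arm moves only by the tool step_arm, never from a script. Its argument "series" is a list of rows, each a list of 3 entries, a list of its own where there are three numbers: the gripper command: -1 is fully open, 1 is shut, values between are in proportion, then the shift along the tool's x, y, z in mm, then the turn about the tool's z in rad. A call has 1 to 12 rows; each row is the pose to reach, as a shift and turn from the pose commanded when the call began, along the tool's axes at that moment; what a row does not reach only later rows make up. A row lasts 1/10 s, in which the tool goes at most 50 mm and 8.59 degrees, less where a joint would pass 70% of its speed; a pose out of reach is approached as far as the arm can. A call with a gripper value outside its range is refused whole. The fingers move at their own pace and stop on an object; "squeeze" is the grip in N (left out, the last holds). Time passes only in rows, so rows that repeat a pose let the fingers close. It gives the time, the measured TCP pose, the force, the opening and the grip force at its end, in the units of the state.
- bot.read_state(): the state, without advancing time (a new reading comes with each control period).
- bot.get_image(name): name is "scene" or "top"; returns the picture (400x640x3 uint8, red, green, blue); there is no depth.
- bot.get_calibration(name): a dict with "camera_matrix" (3x3 intrinsics, pixels), "T" (4x4, takes a point from camera to world coordinates). Camera axes: x right, y down, z forward; pixel columns grow to the right and rows downward; lengths in m; the calibration is good to about 2 mm. A picture is of the moment at which its call begins. get_calibration takes no time and is no camera call.
- bot.sign_off(): hands the job in; it is judged then, once.
The state is a dict: "clock": time; "joint_pos": joint angles; "joint_vel": joint speeds; "tau": joint torques, N m; "eef_pos": TCP position; "ee_rot": TCP orientation; "wrist_force": force on the tool from outside, world axes, zero at the start; "wrist_torque": the same for the moment, N m; "width": opening from 0.0 (shut) to 1.0 (fully open); "gripper_force": force on a finger pad.
Only numpy, scipy, OpenCV 4.12 (cv2) and the standard library are available. Lean on these libraries where they do the work, as an engineer would, in place of code of your own. Each camera call takes 0.05 s, during which the arm holds its last target. There are 200 camera calls.

### The job

Close the lid of the wooden glass chest and lock it with the barrel bolt on the lid: the lid rides up on springy rubber buffers, so hold it pressed down while you slide the bolt by its red knob through the keeper, fully home, until its brass collar meets the steel strap. Use a light, careful hand, never ramming the lid, the keeper or the collar's stop, then let go and leave the other things on the table where they are.

Things in the scene. Friction and masses are not known exactly. Their poses are not given: they have to be found in the camera images.
- chest: open wooden chest of pine, 200 (x) x 280 (y) x 90 mm high with its front rim, fixed to the table, with coloured glass inside; origin at the centre of its underside. Its x axis points from the front to the hinge side, y along the front edge towards the keeper, z up; at yaw 0 its front faces the robot. Seen from above its axes serve as the axes of lid, bolt and keeper when the lid is shut.
- lid (a joint): lid hinge, rad: 0 = pressed fully shut on the hard rim, positive = open (front edge up). Stiff: the lid stays where it is left. Two sprung rubber buffers stand 6 mm above the front rim: let go, the lid rides on them at about 0.03 rad, its bolt 5 mm too high for the keeper. Holding it fully shut takes about 9 to 14 N down at the knob.
- chest_hinge (a point): point in the middle of the lid's hinge line: 100 mm in +x and 90 mm up from the chest's origin; the hinge line runs along the chest's y, the lid's underside passes through it
- lid_front (a point): free place on the lid's upper face to push on, 185 mm from the hinge line, 60 mm from the lid's middle on the side away from the keeper (chest -y); moves with the lid. The lid is a pine board 8 mm thick, 205 mm from hinge line to front edge, 280 mm wide, about 0.25 kg with its bolt; this point's z points out of its upper face.
- bolt (a joint): travel of the barrel bolt on the lid, m: 0 = drawn back (starts 0 to 6 mm from there), grows along chest +y towards the keeper. Home is where its brass collar meets the steel strap nearer the keeper, a hard stop to push on with no more than 15 N; the collar is clamped anywhere from 29 to 61 mm of travel, not measured: feel for it. Slides with 2.5 N, up to 7 N in the keeper. Straps are 18 mm high.
- knob (a point): grip centre of the bolt's red knob, an upright cylinder 14 mm in diameter, square to the lid, ending 10 mm above this point, which lies 38 mm above the lid's upper face and 170 mm from the hinge line. Free on all sides above the straps; before and behind it (along chest x) free down to the lid; 10 mm or more from knob to straps along the bolt.
- bolt_tip (a point): centre of the flat tip of the bolt's round bar, 10 mm in diameter, 106 mm ahead of the knob's axis along chest +y and 11 mm above the lid's upper face
- keeper_mouth (a point): centre of the mouth of the keeper: a steel block on the chest's side with a slot 16 mm wide, 13 mm high and 16 mm deep along chest +y, under a 14 mm thick bar; at +150 mm y, -70 mm x, 109 mm up from the chest's origin. With the lid fully shut the bolt is in line, 1.5 mm to spare above; bolt home, the tip is 17 to 49 mm past this point.
- tumbler: white cup, 68 mm across, 110 mm tall, loose bystander; origin under its centre
- tape: yellow ring, 84 mm across, 22 mm high, loose bystander; origin under its centre
- flux_jar: small amber jar with black cap, 56 mm across, 55 mm tall, loose bystander; origin under its centre
- hammer: hammer, 200 mm long, lying on the table, loose bystander; origin in its middle, handle towards its -x

How it is judged:
On the way, in this order (a step that is already met when the one before it is completed fails the run):
1. the lid is down (within 0.07 rad of shut), the bolt still out of the keeper (value of joint lid below 0.07 rad and y of bolt_tip in the frame of keeper_mouth below 0 m), for 0.1 s.
2. the bolt is fully home in the keeper (value of joint lid below 0.02 rad and y of bolt_tip in the frame of keeper_mouth above 0.0155 m and distance between collar_face and strap_face below 0.0015 m), for 0.2 s.
At the end, for the whole second after the job is handed in: The lid is shut (joint under 0.02 rad), held by the bolt, whose tip stands in the slot at least 15.5 mm past the keeper's mouth and whose collar is within 1.5 mm of the strap, both at rest, and the tumbler, tape, jar and hammer within 20 mm of where they started (all of step 2 and z of bolt_tip in the frame of keeper_mouth between -0.004 and 0.004 m and velocity of joint bolt between -0.01 and 0.01 m/s and velocity of joint lid between -0.05 and 0.05 rad/s and distance of each of tumbler, tape, flux_jar, hammer from where it was at the start of the episode below 0.02 m); the robot touches nothing.
It fails at once if the bolt is rammed against the keeper with more than 20 N (contact force between bolt_c0 and chest_c6 above 20 N).
It fails at once if the bolt's collar is forced against the strap with more than 16 N (contact force between collar_c0 and lid_c1 above 16 N).
It fails at once if the lid is forced or slammed on the rim with more than 30 N (contact force between lid_c0 and chest_c5 above 30 N).
It fails at once if a bystander is pushed more than 20 mm (distance of any of tumbler, tape, flux_jar, hammer from where it was at the start of the episode above 0.02 m).
It also fails if it takes over 58 s, if anything falls off the work surface, if the arm or the gripper's body presses on something with over 40 N, if the wrist force passes 120 N, or if a joint passes its speed limit or range.

## Working session

There is one attempt and no reset: what is moved stays moved. The work goes in short steps, Python scripts to look and compute and a tool call to move; the robot and the scene stay as the last step left them, time stands still between calls to the robot, and variables do not carry over. Pictures are saved under pics/ and viewed, at most 10 in all, crops included, and the job is handed in when it is done.

Besides the shell and the picture viewer there is one more tool, called after "Emit:" as name(argument=value, ...), one argument or row to a line, values as JSON. step_arm: Moves the arm, as the interface text tells. Its arguments: {"type":"object","properties":{"series":{"type":"array"},"squeeze":{"type":"number"}},"required":["series"]}

```bash
mkdir -p pics; python3 - <<'E'
from plant import bot
import cv2,numpy as np
np.set_printoptions(precision=4,suppress=True)
for n in("scene","top"):
    cv2.imwrite(f"pics/{n}0.png",bot.get_image(n)[:,:,::-1]);c=bot.get_calibration(n);print(n,c["camera_matrix"],c["T"])
s=bot.read_state();print(s)
E
```

```text
scene [[509.5273   0.     316.0815]
 [  0.     509.5273 194.8096]
 [  0.       0.       1.    ]] [[ 0.6144  0.5999 -0.5124  1.3322]
 [ 0.789  -0.465   0.4016 -0.563 ]
 [ 0.0027 -0.651  -0.759   1.2224]
 [ 0.      0.      0.      1.    ]]
top [[509.096    0.     326.319 ]
 [  0.     509.096  200.7344]
 [  0.       0.       1.    ]] [[ 0.0095 -0.9753  0.2207  0.2474]
 [-0.9999 -0.0102 -0.0021  0.019 ]
 [ 0.0043 -0.2206 -0.9754  1.607 ]
 [ 0.      0.      0.      1.    ]]
{'clock': 0.1, 'joint_pos': array([-1.1787,  0.0918,  1.2318, -0.    ,  1.8198, -0.0567]), 'joint_vel': array([ 0.0003, -0.0023, -0.0023, -0.0002,  0.0013, -0.0019]), 'tau': array([  0.0037, -44.7859, -40.7568,   0.0702,   0.0285,  -0.0001]), 'eef_pos': array([ 0.2603, -0.5404,  0.2436]), 'ee_rot': array([[ 0.901 ,  0.4339, -0.0007],
       [ 0.4339, -0.901 ,  0.0016],
       [ 0.0001, -0.0018, -1.    ]]), 'wrist_force': array([-0.0432,  0.3218, -0.4034]), 'wrist_torque': array([ 0.0356, -0.0126,  0.0178]), 'gripper_force': 0.0, 'width': 1.000530134595957}
```

View pics/scene0.png

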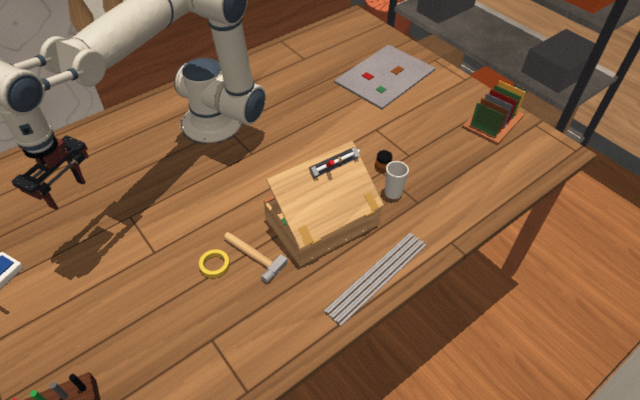

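View pics/top0.png

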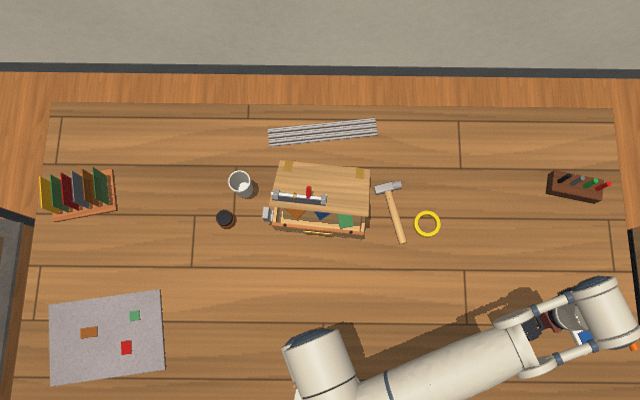

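The scene view shows the lid open about 40–50° with its hinge on the far side. In the top view the lid's hinge corners are near (279,160) and (370,166), the red knob is at (309,191), and the keeper is at (267,214). I'll zoom in on both.

```bash
python3 - <<'E'
import cv2,numpy as np
a=cv2.imread("pics/top0.png")[150:245,215:380];b=cv2.imread("pics/scene0.png")[135:275,250:420]
f=lambda i,s:cv2.resize(i,None,fx=s,fy=s,interpolation=cv2.INTER_CUBIC)
cv2.imwrite("pics/topc.png",f(a,4.8));cv2.imwrite("pics/scenec.png",f(b,4.2))
E
```

```text
(no output)
```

View pics/topc.png

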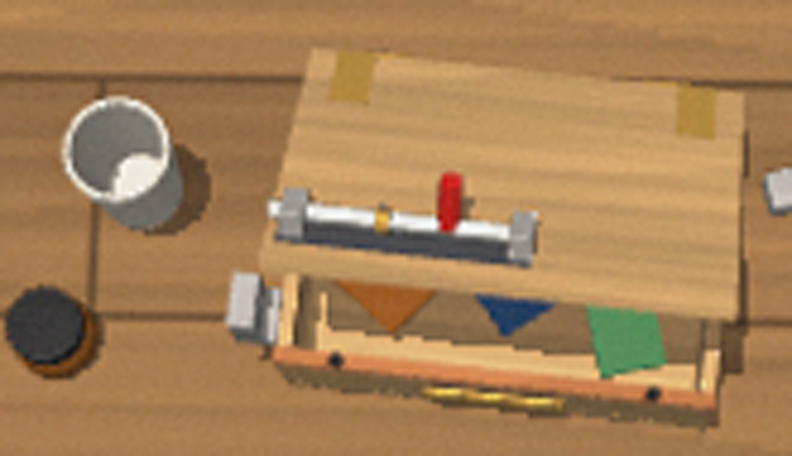

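View pics/scenec.png

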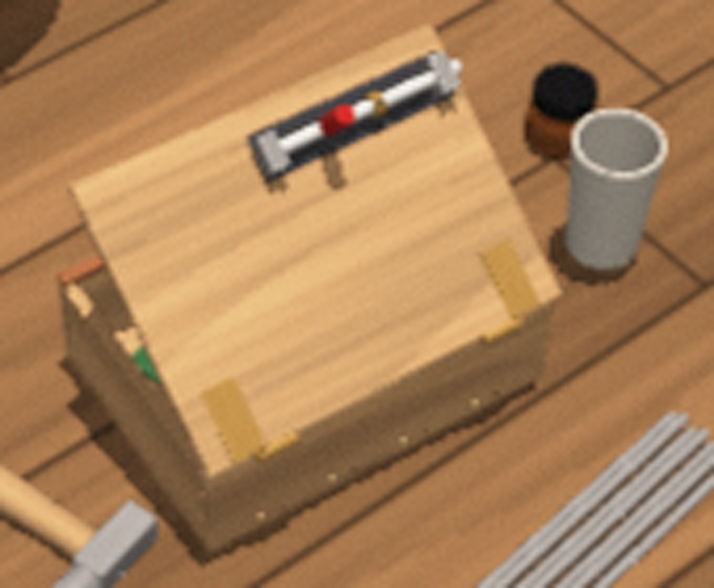

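The crops give lid corners, front rim corners and the knob top in both views. I'll fit the chest pose, lid angle and knob position to them.

```bash
cat > fit.py <<'E'
import numpy as np
from plant import bot
from scipy.optimize import least_squares
np.set_printoptions(precision=4,suppress=True)
C={n:bot.get_calibration(n) for n in("scene","top")}
def proj(n,p):
    T=C[n]["T"];q=C[n]["camera_matrix"]@(T[:3,:3].T@(p-T[:3,3]));return q[:2]/q[2]
def chest(v,p):
    c,s=np.cos(v[2]),np.sin(v[2]);return np.array([v[0]+c*p[0]-s*p[1],v[1]+s*p[0]+c*p[1],p[2]])
def lid(v,d,y,h):
    a=v[3];return chest(v,[.1-d*np.cos(a)+h*np.sin(a)*1,y,.09+d*np.sin(a)+h*np.cos(a)])
E
cat > f1.py <<'E'
from fit import *
t=lambda u,w:("top",np.array([215+u/4.8,150+w/4.8])); s=lambda u,w:("scene",np.array([250+u/4.2,135+w/4.2]))
L=lambda d,y,h:(lambda v:lid(v,d,y,h)); K=lambda x,y,z:(lambda v:chest(v,[x,y,z])); N=lambda h:(lambda v:lid(v,.17,v[4],h))
obs=[(t(312,48),L(0,.14,.008)),(t(745,92),L(0,-.14,.008)),(t(262,268),L(.205,.14,.004)),(t(740,318),L(.205,-.14,.004)),
(s(209,475),L(0,-.14,.008)),(s(560,293),L(0,.14,.008)),(s(72,188),L(.205,-.14,.008)),(s(432,27),L(.205,.14,.008)),
(s(207,560),K(.1,-.14,0)),(s(535,385),K(.1,.14,0)),(t(272,355),K(-.1,.14,.09)),(t(718,410),K(-.1,-.14,.09)),
(t(451,180),N(.056)),(s(343,113),N(.056))]
f=lambda v:np.concatenate([proj(o[0],g(v))-o[1] for o,g in obs])
r=least_squares(f,[.65,.0,0,.7,0],loss="soft_l1")
print(r.x);print(f(r.x).reshape(-1,2))
v=r.x;print("knob",lid(v,.17,v[4],.046),"tip past mouth",v[4]+.106-.15)
v0=v.copy();v0[3]=0;print("knob shut",lid(v0,.17,v[4],.046), "lidfront",lid(v0,.185,-.06,.008))
E
python3 f1.py
```

```text
[ 0.6024  0.0307 -0.0967  0.5941  0.0344]
[[ 0.2111 -0.9304]
 [ 0.0259 -0.7787]
 [-0.4168 -0.3853]
 [-0.7635 -0.3504]
 [-0.6676  0.1944]
 [-0.4884  0.3263]
 [-1.7666 -0.2265]
 [-1.822  -0.31  ]
 [-0.2381 -1.5692]
 [ 1.2829 -2.1508]
 [ 0.2109  0.1633]
 [-0.4525 -1.5143]
 [-0.3542 -0.1451]
 [-0.3643  0.137 ]]
knob [0.5907 0.0664 0.2233] tip past mouth -0.00958345520315182
knob shut [0.536  0.0717 0.136 ] lidfront [ 0.512  -0.0209  0.098 ]
```

The fit is consistent: residuals are about 1 px, and the bolt tip sits 9.6 mm before the mouth, against 6–12 expected. Next I'll work out the pushing path, with the tool's y axis along chest x.

```bash
cat > go.py <<'E'
from fit import *
V=np.array([.6024,.0307,-.0967,.5941,.0344])
def go(p,yaw=V[2]):  # p = TCP target; tool y along chest x
    s=bot.read_state();R=s["ee_rot"];d=R.T@(np.array(p)-s["eef_pos"])*1000
    cur=np.arctan2(R[1,1],R[0,1]);return d.round(1),round(-((yaw-cur+np.pi/2)%np.pi-np.pi/2),4)
E
python3 - <<'E'
from go import *
T=np.array([0,0,.022])
for a in(.5941,.5,.4,.3,.2,.1,.03,0):
    v=V.copy();v[3]=a;p=lid(v,.17,-.06,.008)
    # tip height: front bottom edge of closed fingers (13.5 mm ahead) touching
    q=p+T+[0,0,.0135*np.tan(a)];print(a,q,go(q+(np.array([0,0,.05]) if a>.55 else 0)))
E
```

```text
0.5941 [ 0.5604 -0.0255  0.2229] (array([ 493.8, -333.7,  -28.7]), np.float64(-1.0253))
0.5 [ 0.5515 -0.0246  0.2079] (array([ 486.1, -338.2,   36.3]), np.float64(-1.0253))
0.4 [ 0.5434 -0.0239  0.1913] (array([ 479.2, -342.4,   53. ]), np.float64(-1.0253))
0.3 [ 0.5368 -0.0232  0.1741] (array([ 473.6, -345.8,   70.2]), np.float64(-1.0253))
0.2 [ 0.5319 -0.0227  0.1564] (array([ 469.3, -348.4,   87.9]), np.float64(-1.0253))
0.1 [ 0.5286 -0.0224  0.1383] (array([ 466.5, -350.1,  106. ]), np.float64(-1.0253))
0.03 [ 0.5272 -0.0223  0.1255] (array([ 465.3, -350.7,  118.8]), np.float64(-1.0253))
0 [ 0.5269 -0.0223  0.12  ] (array([ 465.1, -350.9,  124.3]), np.float64(-1.0253))
```

Emit:
step_arm(
  series=[
    [1, [0, 0, -30], 0],
    [1, [45, -30, -40], -0.1],
    [1, [90, -60, -40], -0.2],
    [1, [135, -91, -40], -0.3],
    [1, [180, -122, -40], -0.4],
    [1, [225, -152, -40], -0.5],
    [1, [270, -182, -40], -0.6],
    [1, [315, -213, -40], -0.7],
    [1, [360, -243, -40], -0.8],
    [1, [405, -274, -40], -0.9],
    [1, [450, -304, -35], -1.0],
    [1, [493, -333, -30], -1.025],
  ],
  squeeze=20,
)

```text
clock: 1.3
eef_pos: [0.5375, -0.0644, 0.278]
ee_rot: [[0.094, 0.996, 0.0], [0.996, -0.094, -0.0], [-0.0, 0.0, -1.0]]
wrist_force: [0.5, -0.5, 0.4]
width: 0.005
gripper_force: 0.0
```

Emit:
step_arm(
  series=[
    [1, [0, 0, 0], 0],
    [1, [0, 0, 0], 0],
    [1, [0, 0, 0], 0],
    [1, [0, 0, 0], 0],
  ],
)

```text
clock: 1.7
eef_pos: [0.5364, -0.0678, 0.2785]
ee_rot: [[0.099, 0.995, 0.0], [0.995, -0.099, -0.0], [-0.0, 0.0, -1.0]]
wrist_force: [-0.4, -0.3, 0.5]
width: 0.006
gripper_force: 0.0
```

```bash
python3 - <<'E'
from go import *
s=bot.read_state();print(s["eef_pos"],s["ee_rot"],s["wrist_force"],s["width"],s["clock"],go([.5604,-.0255,.2229]))
E
```

```text
[ 0.5364 -0.0678  0.2785] [[ 0.0992  0.9951  0.0004]
 [ 0.9951 -0.0992 -0.0004]
 [-0.0003  0.0004 -1.    ]] [-0.4486 -0.3242  0.4882] 0.0056277184400294646 1.7 (array([44.5, 19.7, 55.6]), np.float64(-0.0027))
```

Emit:
step_arm(
  series=[
    [1, [44, 20, 0], 0],
    [1, [44, 20, 0], 0],
    [1, [44, 20, 20], 0],
    [1, [44, 20, 40], 0],
    [1, [44, 20, 45], 0],
    [1, [44, 20, 49], 0],
    [1, [44, 20, 53], 0],
    [1, [44, 20, 56], 0],
    [1, [44, 20, 59], 0],
    [1, [44, 19, 62], 0],
  ],
)

```text
clock: 2.7
eef_pos: [0.5602, -0.0245, 0.2166]
ee_rot: [[0.097, 0.995, 0.001], [0.995, -0.097, -0.0], [-0.0, 0.001, -1.0]]
wrist_force: [-0.8, 0.1, 1.2]
width: 0.009
gripper_force: 0.4
```

Emit:
step_arm(
  series=[
    [1, [0, -3, 4], 0],
    [1, [0, -8, 9], 0],
    [1, [0, -11, 15], 0],
    [1, [0, -14, 20], 0],
    [1, [0, -16, 25], 0],
    [1, [0, -19, 31], 0],
    [1, [0, -21, 37], 0],
    [1, [0, -23, 43], 0],
  ],
)

```text
clock: 3.5
eef_pos: [0.5368, -0.0222, 0.1726]
ee_rot: [[0.097, 0.995, -0.0], [0.995, -0.097, 0.0], [-0.0, -0.0, -1.0]]
wrist_force: [0.1, -0.1, 0.3]
width: 0.004
gripper_force: 0.2
```

```bash
python3 - <<'E'
from go import *
import cv2
i=bot.get_image("scene")[100:260,220:430,::-1];cv2.imwrite("pics/s1.png",cv2.resize(i,None,fx=3.5,fy=3.5,interpolation=cv2.INTER_CUBIC))
print(bot.read_state()["wrist_force"])
E
```

```text
[ 0.2831  0.1347 -1.3819]
```

View pics/s1.png

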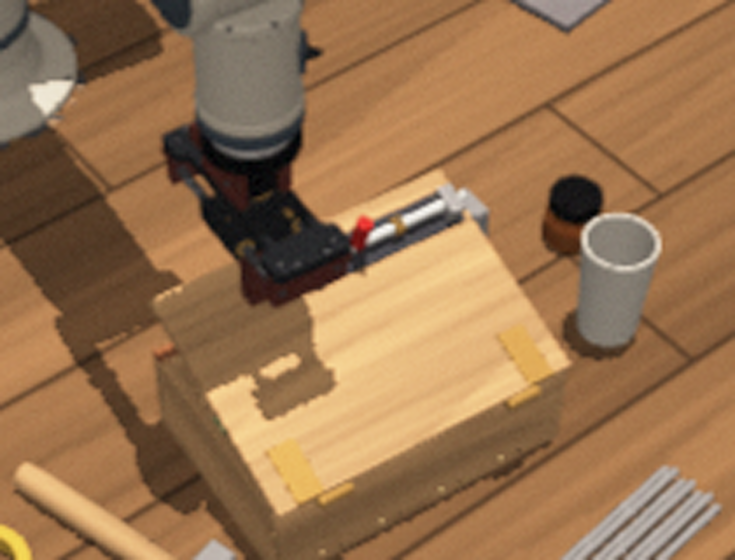

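The lid is following the fingers down and is now at roughly 0.3 rad. I'll keep going.

Emit:
step_arm(
  series=[
    [1, [0, -2, 6], 0],
    [1, [0, -4, 12], 0],
    [1, [0, -5, 18], 0],
    [1, [0, -6, 23], 0],
    [1, [0, -7, 28], 0],
    [1, [0, -8, 33], 0],
    [1, [0, -9, 36], 0],
    [1, [0, -9, 39], 0],
  ],
)

```text
clock: 4.35
eef_pos: [0.5281, -0.0213, 0.1339]
ee_rot: [[0.097, 0.995, -0.0], [0.995, -0.097, 0.0], [0.0, -0.0, -1.0]]
wrist_force: [-0.4, -0.3, -0.8]
width: 0.004
gripper_force: 0.1
```

Emit:
step_arm(
  series=[
    [1, [0, 0, 2], 0],
    [1, [0, 0, 3], 0],
    [1, [0, 0, 4], 0],
    [1, [0, 0, 5], 0],
    [1, [0, 0, 5], 0],
  ],
)

```text
clock: 4.85
eef_pos: [0.5282, -0.0213, 0.1291]
ee_rot: [[0.097, 0.995, 0.0], [0.995, -0.097, 0.0], [0.0, 0.0, -1.0]]
wrist_force: [0.2, 0.5, 0.3]
width: -0.002
gripper_force: 0.0
```

Emit:
step_arm(
  series=[
    [1, [0, 0, 1], 0],
    [1, [0, 0, 2], 0],
    [1, [0, 0, 3], 0],
    [1, [0, 0, 3], 0],
    [1, [0, 0, 3], 0],
  ],
)

```text
clock: 5.35
eef_pos: [0.5281, -0.0213, 0.1261]
ee_rot: [[0.097, 0.995, -0.0], [0.995, -0.097, -0.0], [-0.0, -0.0, -1.0]]
wrist_force: [0.1, 0.0, -0.0]
width: 0.007
gripper_force: 0.0
```

Emit:
step_arm(
  series=[
    [1, [0, 0, 1], 0],
    [1, [0, 0, 2], 0],
    [1, [0, 0, 2], 0],
    [1, [0, 0, 2], 0],
  ],
)

```text
clock: 5.75
eef_pos: [0.5282, -0.0213, 0.1253]
ee_rot: [[0.097, 0.995, 0.001], [0.995, -0.097, -0.0], [-0.0, 0.001, -1.0]]
wrist_force: [-1.8, 0.7, 5.7]
width: 0.006
gripper_force: 2.5
```

The buffers were felt at the expected height, with the lid near 0.03 rad. I'll lift clear, open the gripper, back off from the knob and look.

Emit:
step_arm(
  series=[
    [1, [0, 0, -30], 0],
    [-1, [0, 0, -70], 0],
    [-1, [-30, -20, -80], 0],
    [-1, [-60, -30, -80], 0],
    [-1, [-60, -30, -80], 0],
  ],
)

```text
clock: 6.25
eef_pos: [0.4918, -0.0805, 0.2051]
ee_rot: [[0.1, 0.995, 0.002], [0.995, -0.1, -0.002], [-0.002, 0.002, -1.0]]
wrist_force: [0.8, -0.1, -0.3]
width: 0.33
gripper_force: 0.0
```

```bash
python3 - <<'E'
from go import *
import cv2
f=lambda i,s:cv2.resize(i,None,fx=s,fy=s,interpolation=cv2.INTER_CUBIC)
a=bot.get_image("top")[160:240,240:380,::-1];b=bot.get_image("scene")[120:230,250:400,::-1]
cv2.imwrite("pics/t2.png",np.vstack([f(a,4)[:, :560],f(b,3.75)[:280,:560]]))
E
```

```text
(no output)
```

View pics/t2.png

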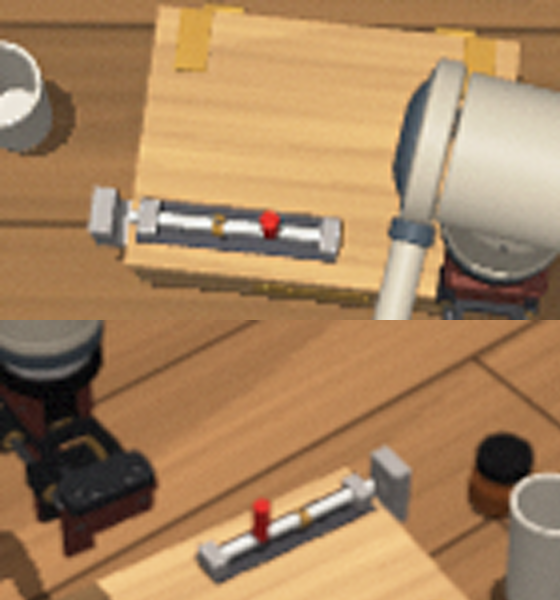

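The lid now rides nearly shut. The knob top is at top (307.2,214.2) and scene (319.9,169.0), the collar is about 40 mm from the keeper-side strap, and the bolt tip is short of the keeper. I'll triangulate the knob.

```bash
python3 - <<'E'
from go import *
o={"top":[307.2,214.2],"scene":[319.9,169.]}
r=least_squares(lambda p:np.concatenate([proj(n,p)-o[n] for n in o]),[.54,.07,.15])
print(r.x,r.fun)
v=V.copy();v[3]=.03;print("model top",lid(v,.17,v[4],.056),"model grip",lid(v,.17,v[4],.046))
k=lid(v,.17,v[4],.046);print(bot.read_state()["eef_pos"],go([r.x[0],r.x[1],.205]),go([k[0],k[1],.205]))
E
```

```text
[0.5368 0.0725 0.1501] [-0.3872 -0.2419 -0.4463  0.0816]
model top [0.5378 0.0715 0.1511] model grip [0.5375 0.0716 0.1411]
[ 0.4924 -0.0784  0.2041] (array([154.5,  29.4,  -0.8]), np.float64(-0.0017)) (array([153.6,  30.1,  -0.8]), np.float64(-0.0017))
```

Emit:
step_arm(
  series=[
    [-1, [40, 10, -10], 0],
    [-1, [80, 20, -10], 0],
    [-1, [120, 30, -5], 0],
    [-1, [154, 30, 0], 0],
    [-1, [154, 30, 0], 0],
    [-1, [154, 30, 0], 0],
    [-1, [154, 30, 20], 0],
    [-1, [154, 30, 40], 0],
    [-1, [154, 30, 50], 0],
    [-1, [154, 30, 58], 0],
    [-1, [154, 30, 58], 0],
  ],
)

```text
clock: 7.45
eef_pos: [0.5369, 0.0717, 0.1453]
ee_rot: [[0.098, 0.995, -0.001], [0.995, -0.098, -0.0], [-0.0, -0.001, -1.0]]
wrist_force: [-0.4, 0.3, -0.1]
width: 0.999
gripper_force: 0.0
```

```bash
python3 - <<'E'
from go import *
s=bot.read_state();print(s["eef_pos"],s["width"],s["wrist_force"],go([.5372,.072,.146]))
E
```

```text
[0.5369 0.0717 0.1453] 0.9989805294628622 [-0.4495  0.318  -0.1057] (array([ 0.3,  0.3, -0.7]), np.float64(-0.0011))
```

Emit:
step_arm(
  series=[
    [1, [0, 0, 0], 0],
    [1, [0, 0, 0], 0],
    [1, [0, 0, 0], 0],
    [1, [0, 0, 0], 0],
    [1, [0, 0, 0], 0],
    [1, [0, 0, 0], 0],
    [1, [0, 0, 0], 0],
    [1, [0, 0, 0], 0],
    [1, [0, 0, 0], 0],
    [1, [0, 0, 0], 0],
  ],
  squeeze=35,
)

```text
clock: 8.45
eef_pos: [0.5347, 0.0725, 0.1459]
ee_rot: [[0.096, 0.995, -0.007], [0.995, -0.096, 0.0], [-0.0, -0.007, -1.0]]
wrist_force: [-8.1, 0.3, 4.9]
width: 0.148
gripper_force: 35.0
```

Emit:
step_arm(
  series=[
    [1, [0, 0, 1], 0],
    [1, [0, 0, 2], 0],
    [1, [0, 0, 3], 0],
    [1, [0, 0, 3], 0],
    [1, [0, 0, 3], 0],
  ],
)

```text
clock: 8.95
eef_pos: [0.5344, 0.0726, 0.1439]
ee_rot: [[0.096, 0.995, -0.007], [0.995, -0.096, 0.0], [-0.0, -0.007, -1.0]]
wrist_force: [-14.6, -0.5, 10.4]
width: 0.152
gripper_force: 35.0
```

Emit:
step_arm(
  series=[
    [1, [0, -1, 0], 0],
    [1, [0, -2, 0], 0],
    [1, [0, -3, 0], 0],
    [1, [0, -3, 0], 0],
    [1, [0, -3, 0], 0],
  ],
)

```text
clock: 9.45
eef_pos: [0.534, 0.0726, 0.144]
ee_rot: [[0.097, 0.995, -0.0], [0.995, -0.097, 0.0], [0.0, -0.0, -1.0]]
wrist_force: [-3.8, -0.6, 6.2]
width: 0.151
gripper_force: 35.0
```

Emit:
step_arm(
  series=[
    [1, [0, 0, 1], 0],
    [1, [0, 0, 2], 0],
    [1, [0, 0, 2], 0],
    [1, [0, 0, 2], 0],
  ],
)

```text
clock: 9.85
eef_pos: [0.5338, 0.0726, 0.1426]
ee_rot: [[0.097, 0.995, -0.0], [0.995, -0.097, 0.0], [0.0, -0.0, -1.0]]
wrist_force: [-7.5, -0.9, 8.6]
width: 0.15
gripper_force: 35.0
```

Emit:
step_arm(
  series=[
    [1, [0, -1, 1], 0],
    [1, [0, -2, 1.5], 0],
    [1, [0, -2, 2], 0],
    [1, [0, -2, 2], 0],
    [1, [0, -2, 2], 0],
  ],
)

```text
clock: 10.35
eef_pos: [0.5334, 0.0726, 0.1416]
ee_rot: [[0.097, 0.995, 0.004], [0.995, -0.097, 0.0], [0.0, 0.004, -1.0]]
wrist_force: [-1.7, -0.2, 9.4]
width: 0.155
gripper_force: 35.0
```

Emit:
step_arm(
  series=[
    [1, [0, -0.5, 0.5], 0],
    [1, [0, -0.5, 1], 0],
    [1, [0, -0.5, 1], 0],
    [1, [0, -0.5, 1], 0],
  ],
)

```text
clock: 10.75
eef_pos: [0.5332, 0.0727, 0.1409]
ee_rot: [[0.097, 0.995, 0.005], [0.995, -0.097, 0.0], [0.001, 0.005, -1.0]]
wrist_force: [-1.0, -0.6, 10.0]
width: 0.15
gripper_force: 35.0
```

Emit:
step_arm(
  series=[
    [1, [0, 0, 0.5], 0],
    [1, [0, 0, 1], 0],
    [1, [0, 0, 1], 0],
    [1, [0, 0, 1], 0],
  ],
)

```text
clock: 11.15
eef_pos: [0.5332, 0.0727, 0.1407]
ee_rot: [[0.097, 0.995, 0.006], [0.995, -0.097, 0.0], [0.001, 0.006, -1.0]]
wrist_force: [-2.6, -0.8, 12.4]
width: 0.148
gripper_force: 35.0
```

Emit:
step_arm(
  series=[
    [1, [0, 0, 0.5], 0],
    [1, [0, 0, 1], 0],
    [1, [0, 0, 1], 0],
    [1, [0, 0, 1], 0],
  ],
)

```text
clock: 11.55
eef_pos: [0.5332, 0.0727, 0.1406]
ee_rot: [[0.097, 0.995, 0.006], [0.995, -0.097, 0.0], [0.001, 0.006, -1.0]]
wrist_force: [-5.6, -1.3, 17.0]
width: 0.151
gripper_force: 35.0
```

The lid is hard on the rim with about 6 N to spare. Now I'll slide the bolt along tool +x.

Emit:
step_arm(
  series=[
    [1, [1, -0.5, 0], 0],
    [1, [2, -1, 0], 0],
    [1, [3, -1, 0], 0],
    [1, [4, -1, 0], 0],
    [1, [5, -1, 0], 0],
    [1, [6, -1, 0], 0],
  ],
)

```text
clock: 12.15
eef_pos: [0.5337, 0.0783, 0.1406]
ee_rot: [[0.097, 0.995, 0.009], [0.995, -0.097, -0.001], [0.0, 0.009, -1.0]]
wrist_force: [-1.0, -2.3, 16.0]
width: 0.153
gripper_force: 35.0
```

Emit:
step_arm(
  series=[
    [1, [1, 0, 0], 0],
    [1, [2, 0, 0], 0],
    [1, [3, 0, 0], 0],
    [1, [4, 0, 0], 0],
    [1, [5, 0, 0], 0],
  ],
)

```text
clock: 12.65
eef_pos: [0.5342, 0.0833, 0.1406]
ee_rot: [[0.098, 0.995, 0.009], [0.995, -0.098, -0.001], [0.0, 0.009, -1.0]]
wrist_force: [-0.5, -2.5, 14.7]
width: 0.151
gripper_force: 35.0
```

Emit:
step_arm(
  series=[
    [1, [1, 0, 0.2], 0],
    [1, [2, 0, 0.4], 0],
    [1, [3, 0, 0.4], 0],
    [1, [4, 0, 0.4], 0],
  ],
)

```text
clock: 13.05
eef_pos: [0.5345, 0.0873, 0.1406]
ee_rot: [[0.097, 0.995, 0.009], [0.995, -0.097, -0.0], [0.0, 0.009, -1.0]]
wrist_force: [-0.6, -2.1, 16.4]
width: 0.149
gripper_force: 35.0
```

Emit:
step_arm(
  series=[
    [1, [1, 0, 0], 0],
    [1, [2, 0, 0], 0],
    [1, [3, 0, 0], 0],
    [1, [4, 0, 0], 0],
    [1, [5, 0, 0], 0],
  ],
)

```text
clock: 13.55
eef_pos: [0.535, 0.0924, 0.1406]
ee_rot: [[0.097, 0.995, 0.009], [0.995, -0.097, -0.0], [0.001, 0.009, -1.0]]
wrist_force: [-2.0, -2.0, 17.9]
width: 0.149
gripper_force: 35.0
```

Emit:
step_arm(
  series=[
    [1, [1, 0, -0.2], 0],
    [1, [2, 0, -0.3], 0],
    [1, [3, 0, -0.3], 0],
  ],
)

```text
clock: 13.85
eef_pos: [0.5353, 0.0953, 0.1406]
ee_rot: [[0.097, 0.995, 0.009], [0.995, -0.097, -0.0], [0.0, 0.009, -1.0]]
wrist_force: [-1.2, -2.1, 15.4]
width: 0.152
gripper_force: 35.0
```

Emit:
step_arm(
  series=[
    [1, [1, 0, 0], 0],
    [1, [2, 0, 0], 0],
  ],
)

```text
clock: 14.05
eef_pos: [0.5355, 0.0973, 0.1406]
ee_rot: [[0.097, 0.995, 0.009], [0.995, -0.097, -0.0], [0.0, 0.009, -1.0]]
wrist_force: [-0.9, -3.0, 16.5]
width: 0.149
gripper_force: 35.0
```

Emit:
step_arm(
  series=[
    [1, [1, 0, 0], 0],
    [1, [2, 0, 0], 0],
  ],
)

```text
clock: 14.25
eef_pos: [0.5357, 0.0993, 0.1406]
ee_rot: [[0.097, 0.995, 0.009], [0.995, -0.097, -0.0], [0.001, 0.008, -1.0]]
wrist_force: [-0.2, -2.3, 15.1]
width: 0.15
gripper_force: 35.0
```

Emit:
step_arm(
  series=[
    [1, [1, 0, 0], 0],
    [1, [2, 0, 0.2], 0],
  ],
)

```text
clock: 14.45
eef_pos: [0.5359, 0.1013, 0.1406]
ee_rot: [[0.097, 0.995, 0.009], [0.995, -0.097, -0.0], [0.001, 0.009, -1.0]]
wrist_force: [-1.4, -2.2, 19.3]
width: 0.151
gripper_force: 35.0
```

Emit:
step_arm(
  series=[
    [1, [1, 0, 0], 0],
    [1, [2, 0, 0], 0],
  ],
)

```text
clock: 14.65
eef_pos: [0.5361, 0.1033, 0.1406]
ee_rot: [[0.097, 0.995, 0.009], [0.995, -0.097, -0.0], [0.001, 0.009, -1.0]]
wrist_force: [-1.6, -1.8, 17.2]
width: 0.151
gripper_force: 35.0
```

Emit:
step_arm(
  series=[
    [1, [1, 0, 0], 0],
    [1, [2, 0, 0], 0],
  ],
)

```text
clock: 14.85
eef_pos: [0.5363, 0.1053, 0.1407]
ee_rot: [[0.097, 0.995, 0.009], [0.995, -0.097, -0.0], [0.001, 0.009, -1.0]]
wrist_force: [-0.3, -2.1, 16.9]
width: 0.151
gripper_force: 35.0
```

Emit:
step_arm(
  series=[
    [1, [1, 0, 0], 0],
    [1, [1.5, 0, 0], 0],
  ],
)

```text
clock: 15.05
eef_pos: [0.5364, 0.1069, 0.1406]
ee_rot: [[0.097, 0.995, 0.009], [0.995, -0.097, -0.0], [0.001, 0.009, -1.0]]
wrist_force: [-0.2, -2.0, 16.5]
width: 0.152
gripper_force: 35.0
```

Emit:
step_arm(
  series=[
    [1, [1, 0, 0], 0],
    [1, [1.5, 0, 0], 0],
  ],
)

```text
clock: 15.25
eef_pos: [0.5366, 0.1084, 0.1406]
ee_rot: [[0.097, 0.995, 0.009], [0.995, -0.097, -0.0], [0.001, 0.009, -1.0]]
wrist_force: [-2.2, -2.7, 16.5]
width: 0.153
gripper_force: 35.0
```

Emit:
step_arm(
  series=[
    [1, [1, 0, 0], 0],
    [1, [1, 0, 0], 0],
  ],
)

```text
clock: 15.45
eef_pos: [0.5366, 0.1094, 0.1406]
ee_rot: [[0.097, 0.995, 0.009], [0.995, -0.097, 0.0], [0.001, 0.009, -1.0]]
wrist_force: [-1.3, -1.0, 17.0]
width: 0.148
gripper_force: 35.0
```

Emit:
step_arm(
  series=[
    [1, [1, 0, 0], 0],
    [1, [1.5, 0, 0], 0],
  ],
)

```text
clock: 15.65
eef_pos: [0.5368, 0.1109, 0.1406]
ee_rot: [[0.097, 0.995, 0.009], [0.995, -0.097, -0.0], [0.001, 0.009, -1.0]]
wrist_force: [-1.4, -1.8, 16.5]
width: 0.152
gripper_force: 35.0
```

Emit:
step_arm(
  series=[
    [1, [0.5, 0, 0], 0],
    [1, [1, 0, 0], 0],
  ],
)

```text
clock: 15.85
eef_pos: [0.5369, 0.1118, 0.1406]
ee_rot: [[0.097, 0.995, 0.009], [0.995, -0.097, -0.0], [0.001, 0.009, -1.0]]
wrist_force: [-1.2, -2.4, 17.8]
width: 0.154
gripper_force: 35.0
```

Emit:
step_arm(
  series=[
    [1, [0.5, 0, 0], 0],
    [1, [1, 0, 0], 0],
  ],
)

```text
clock: 16.05
eef_pos: [0.537, 0.1128, 0.1406]
ee_rot: [[0.097, 0.995, 0.009], [0.995, -0.097, -0.0], [0.001, 0.009, -1.0]]
wrist_force: [-1.0, -2.1, 17.1]
width: 0.153
gripper_force: 35.0
```

Emit:
step_arm(
  series=[
    [1, [1, 0, 0], 0],
    [1, [1.5, 0, 0], 0],
  ],
)

```text
clock: 16.25
eef_pos: [0.5371, 0.1143, 0.1406]
ee_rot: [[0.097, 0.995, 0.009], [0.995, -0.097, -0.0], [0.001, 0.009, -1.0]]
wrist_force: [-1.4, -2.0, 16.8]
width: 0.155
gripper_force: 35.0
```

Emit:
step_arm(
  series=[
    [1, [0.5, 0, 0], 0],
    [1, [1, 0, 0], 0],
  ],
)

```text
clock: 16.45
eef_pos: [0.5372, 0.1147, 0.1406]
ee_rot: [[0.098, 0.995, 0.008], [0.995, -0.098, -0.001], [-0.001, 0.009, -1.0]]
wrist_force: [-1.9, -5.7, 16.4]
width: 0.149
gripper_force: 35.0
```

Emit:
step_arm(
  series=[
    [1, [0.5, 0, 0], 0],
    [1, [1, 0, 0], 0],
  ],
)

```text
clock: 16.65
eef_pos: [0.5372, 0.1147, 0.1406]
ee_rot: [[0.099, 0.995, 0.008], [0.995, -0.099, -0.003], [-0.002, 0.008, -1.0]]
wrist_force: [-2.2, -9.8, 18.0]
width: 0.153
gripper_force: 35.0
```

Emit:
step_arm(
  series=[
    [1, [0.5, 0, 0], 0],
    [1, [1, 0, 0], 0],
  ],
)

```text
clock: 16.85
eef_pos: [0.5372, 0.1148, 0.1406]
ee_rot: [[0.099, 0.995, 0.008], [0.995, -0.099, -0.005], [-0.004, 0.008, -1.0]]
wrist_force: [-2.8, -12.8, 18.0]
width: 0.149
gripper_force: 35.0
```

The stop is felt: y is steady at 0.1147 while the force climbs to 12.8 N. I'll hold, ease off the push and press, then open.

Emit:
step_arm(
  series=[
    [1, [0, 0, 0], 0],
    [1, [0, 0, 0], 0],
    [1, [-1, 0, 0], 0],
    [1, [-2, 0, -1], 0],
    [1, [-2.2, 0, -2], 0],
    [1, [-2.2, 0, -2.5], 0],
    [1, [-2.2, 0, -2.5], 0],
  ],
)

```text
clock: 17.55
eef_pos: [0.5371, 0.1146, 0.1407]
ee_rot: [[0.098, 0.995, 0.007], [0.995, -0.098, -0.001], [-0.0, 0.007, -1.0]]
wrist_force: [3.1, -3.0, 7.5]
width: 0.15
gripper_force: 35.0
```

Emit:
step_arm(
  series=[
    [-1, [0, 0, 0], 0],
    [-1, [0, 0, 0], 0],
    [-1, [0, 0, 0], 0],
    [-1, [0, 0, 0], 0],
    [-1, [0, 0, 0], 0],
    [-1, [0, 0, -10], 0],
    [-1, [0, 0, -40], 0],
    [-1, [0, 0, -80], 0],
    [-1, [-40, 0, -120], 0],
    [-1, [-80, -20, -130], 0],
    [-1, [-120, -30, -130], 0],
    [-1, [-150, -40, -130], 0],
  ],
  squeeze=10,
)

```text
clock: 18.75
eef_pos: [0.48, -0.0318, 0.2704]
ee_rot: [[0.098, 0.995, 0.003], [0.995, -0.098, -0.001], [-0.001, 0.003, -1.0]]
wrist_force: [-0.1, -0.4, 0.1]
width: 0.997
gripper_force: 0.0
```

```bash
python3 - <<'E'
from go import *
import cv2
f=lambda i,s:cv2.resize(i,None,fx=s,fy=s,interpolation=cv2.INTER_CUBIC)
a=bot.get_image("top")[160:240,215:355,::-1];b=bot.get_image("scene")[130:240,270:420,::-1]
cv2.imwrite("pics/t3.png",np.vstack([f(a,4)[:, :560],f(b,3.75)[:280,:560]]))
s=bot.read_state();print(s["eef_pos"],s["wrist_force"])
E
```

```text
[ 0.4796 -0.0327  0.27  ] [ 0.2594  0.4745 -0.6594]
```

View pics/t3.png

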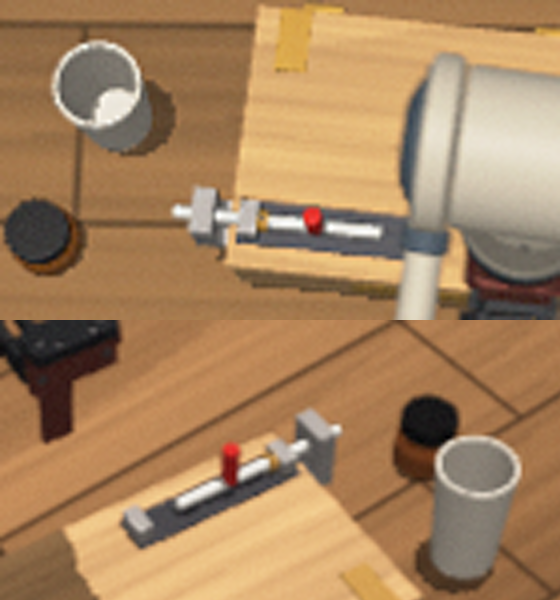

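The brass collar sits against the strap at top crop (262,220). The bolt tip shows past the keeper at (180,211), the lid is shut, and the tumbler and jar haven't moved. Handing in.

```bash
python3 -c "
from plant import bot
print(bot.sign_off())"
```

```text
the job is handed in; nothing more can be done
None
```

The lid is shut and bolted: the bolt is through the keeper with its collar against the strap, the arm is clear, and the job was handed in at about 19 s; the judge's result was not shown.

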